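Index the work stop one hole towards the vise

TASK

The work stop on the hole rail has to come one hole closer to the small vise. Pull its lock knob up so that the pin leaves its hole, slide the stop along the rail to the next hole on the side where the vise stands, and let the pin go fully home there. Finish while still holding the knob in the fingers with the pin fully home (do not let go), and leave the vise, the bottle and the other loose things where they are.

Things in the scene. Friction and masses are not known exactly. Their poses are not given: they have to be found in the camera images.
- hole_rail: Fixed rail screwed onto a raised metal fixture plate (plate top 135 mm above the bench): dark foot plate 50 x 200 mm, 10 mm thick, carrying a 25 mm wide bright square tube along the rail's y axis, its top 35 mm above the origin, between two end blocks (44 mm high) at y = +-84 mm. Three holes in the tube's top at y = -40, 0, 40 mm. Origin: centre of the underside; z up, y along the rail.
- stop_section (a joint): Position (m) of the grey sliding sleeve (the work stop) along the rail's +y axis; 0 = middle hole (the start), 0.04 and -0.04 = the next holes. It slides with about 2 N of friction once the pin is out; while the pin is in it is locked, with about 1 mm of play either way.
- lock_plunger (a joint): Lift (m) of the spring lock plunger that stands upright in the sleeve: 0 = pin fully home in a hole, 0.010 = pin tip on the tube's top between holes, 0.016 = end of its travel. The spring pushes it down with 4 N when home and 7 N at the end of the travel; the pin (8 mm, round tip, 10 mm holes) drops into a hole by itself when over it.
- pull_knob: Black round pull knob at the top of the plunger, 24 mm diameter, 26 mm high. It moves with sleeve and plunger. Origin: on the plunger axis, at the top of the fixture plate when the pin is home (the knob spans 70 to 96 mm above the origin); axes parallel to the rail's.
- knob_mid (a point): Centre of the black pull knob, 83 mm above the fixture plate (218 mm above the bench) when the pin is home; the knob's underside is 12 mm above the sleeve's boss then.
- vise: Small steel precision vise, 50 x 134 mm, 38 mm high, standing crosswise on the fixture plate beyond one end of the rail (either end). Origin: centre of the underside. It is loose, to be left alone.
- bottle: Small capped reagent bottle, 42 mm diameter, 90 mm high, upright on the fixture plate beyond the other end of the rail. Origin: centre of the underside. Loose, to be left alone.
- coupon: Flat sample coupon 60 x 30 x 10 mm on the fixture plate in front of the rung's pad. Origin: centre of the underside. Loose, to be left alone.
- weight: Brass check weight, 28 mm diameter, 26 mm high, on the fixture plate in front of the rail. Origin: centre of the underside. Loose, to be left alone.
- lens: Black spare lens, 35 mm diameter, 50 mm high, upright on the bench left of the fixture plate. Origin: centre of the underside. Loose, to be left alone.
- stop_pad (a point): Centre of the rubber pad at the end of the stop's rung, 75 mm from the knob's axis along the rail's -x, 30 mm above the fixture plate. The rung comes from the grey sleeve, which is 44 mm wide and 60 mm long, its flat top 45 mm above the plate, with a round boss (radius 13 mm) on it up to 58 mm under the knob.
- fixture_plate: Flat grey metal plate with a grid of small holes, 280 x 500 mm (y), standing fixed on four pillars; its top is 135 mm above the bench. Origin: under its centre, on the bench surface; x and y along its sides. Rail, vise, bottle, coupon and weight stand on it.

How it is judged:
On the way, in this order (a step that is already met when the one before it is completed fails the run):
1. the knob is pulled up and the pin is out of the middle hole, before the stop is slid (value of joint lock_plunger above 0.009 m and value of joint stop_section between -0.006 and 0.006 m), for 0.05 s.
2. the stop is slid at least half a hole spacing towards the vise (((y of vise in the frame of hole_rail above 0 m and value of joint stop_section above 0.02 m) or (y of vise in the frame of hole_rail below 0 m and value of joint stop_section below -0.02 m))), for 0.05 s.
At the end, for the whole second after the job is handed in: The stop stands at the next hole on the vise's side (within 4 mm), the pin is home (plunger within 2 mm of its lowest position), and the fingers are still on the knob with more than 2 N (((y of vise in the frame of hole_rail above 0 m and value of joint stop_section between 0.036 and 0.044 m) or (y of vise in the frame of hole_rail below 0 m and value of joint stop_section between -0.044 and -0.036 m)) and value of joint lock_plunger below 0.002 m and contact force between the fingers and pull_knob above 2 N); the arm keeps its last pose, push and grip.
It fails at once if the vise, the bottle or another loose thing is moved by more than 15 mm (distance of any of vise, bottle, coupon, weight, lens from where it was at the start of the episode above 0.015 m).
It fails at once if the bottle is tipped over (angle between bottle's own z axis and vertical above 0.5 rad).
It also fails if it takes over 29 s, if anything falls off the work surface, if the arm or the gripper's body presses on something with over 40 N, if the wrist force passes 120 N, or if a joint passes its speed limit or range.

ROBOT

A 6-joint arm with a two-finger parallel gripper is mounted at the origin on the work surface; the furniture and walls round the work are solid. World frame = base frame: x ahead of the robot, y to its left, z up, the work surface at z = 0. Lengths are in m, angles in rad, forces in N, time in s.
With the tool pointing down it reaches from about 0.25 to 0.725 m from the base axis. Payload 4 kg.
Tool frame: the origin (TCP) lies midway between the tips of the shut fingers; the grasp point (between the pads) lies 19 mm behind it; z points along the fingers, y is the direction in which the jaws open and shut (so a half turn about z gives the same grasp; the last joint's range is limited). The gripper opens to 85 mm and grips with 20 to 120 N. Pads are 22 mm wide; open, the fingers measure 114 mm over their backs; the gripper's body (76 mm by 85 mm) begins 54 mm behind the grasp point. The pads swing forward as they close: fully open they stand 13 mm farther back than shut.
Start: joints at [-1.228, 0.241, 0.005, 1.335, 0, 1.571], TCP at [0.168, -0.471, 0.231] pointing down, gripper open.
Joint ranges: [-2.72, 2.72], [-1.05, 1.87], [-1.09, 1.28], [-1.99, 2.15], [-1.42, 1.44], [-3.14, 3.14]. Speed limits (rad/s): [2.79, 2.79, 3.14, 3.14, 3.14, 3.14].

INTERFACE

Orientations are given as a unit quaternion [x, y, z, w].
In Python, from workcell import bot, eyes, job gives the robot as it stands.
- The arm moves only by the shell command python3 -m crank 'ROWS'. ROWS is a JSON object of lists of equal length, an entry for each row: "dr": the turn, a rotation vector about the tool's x, y, z in rad, a list of three; "travel": the shift along the tool's x, y, z in m, a list of three; "hand": the finger opening in m, from 0 to 0.0854. In form: {"dr": [[wx, wy, wz], ...], "travel": [[x, y, z], ...], "hand": [hand, ...]}. A call has 1 to 10 rows; each row is the pose to reach, as a shift and turn from the pose commanded when the call began, along the tool's axes at that moment; what a row does not reach only later rows make up. A row lasts 1/8 s, in which the tool goes at most 62.5 mm and 10.7 degrees, less where a joint would pass 70% of its speed; a pose out of reach is approached as far as the arm can. A call with a gripper value outside its range is refused whole. The fingers move at their own pace and stop on an object; the grip force is fixed at half the most. Time passes only in rows, so rows that repeat a pose let the fingers close. It gives the time, the measured TCP pose, the force and the opening at its end, in the units of the state.
- bot.get_obs(): the state, without advancing time (a new reading comes with each control period).
- eyes.camera(name): name is "scene" or "top" or "wrist"; returns a dict with "color" (420x560x3 uint8, red, green, blue), "K" (3x3 intrinsics, pixels), "R" (3x3) and "t" (3): a world point X has camera coordinates R X + t; the wrist camera has in their place "T_tool_cam" (4x4, takes a point from camera to tool coordinates, whose origin is the TCP and whose axes are the flange's). Camera axes: x right, y down, z forward; pixel columns grow to the right and rows downward; lengths in m; the calibration is good to about 2 mm. A picture is of the moment at which its call begins: read the wrist's pose just before it. There is no depth.
- job.job_done(): hands the job in, once; it reports no verdict.
The state is a dict: "clock": time; "joint_pos": joint angles; "joint_vel": joint speeds; "tau": joint torques, N m; "eef_pos": TCP position; "tool_rot": TCP orientation; "ft_force": force on the tool from outside, world axes, zero at the start; "ft_torque": the same for the moment, N m; "grip_width": finger opening in m.
Only numpy, scipy, OpenCV 4.12 (cv2) and the standard library are available. Lean on these libraries where they do the work, as an engineer would, in place of code of your own. Each camera call takes 0.05 s, during which the arm holds its last target.

## Working session

There is one attempt and no reset: what is moved stays moved. The work goes in short steps, Python scripts to look and compute and a shell command to move; the robot and the scene stay as the last step left them, time stands still between calls to the robot, and variables do not carry over. Pictures are saved under pics/ and viewed, and the job is handed in when it is done.

```bash
mkdir -p pics
python3 - <<'E'
from workcell import bot, eyes, job
import cv2
o=bot.get_obs(); print(o)
for n in ["scene","top","wrist"]:
    c=eyes.camera(n); cv2.imwrite(f"pics/{n}0.png",c["color"][:,:,::-1]); print(n,c["K"].tolist(),[ (k,c[k].tolist()) for k in c if k not in("color","K")])
E
```

```text
{'clock': 0.0, 'joint_pos': array([-1.22801715e+00,  2.41400064e-01,  3.70155754e-03,  1.33521200e+00,
       -2.91907690e-05,  1.57076169e+00]), 'joint_vel': array([-0.00010227,  0.00057832,  0.00058915, -0.00150973, -0.00091146,
        0.00061919]), 'tau': array([-1.79623541e-03, -3.72317898e+01,  2.52409297e+01,  1.71351002e-02,
       -1.47841424e-04, -2.95154386e-06]), 'eef_pos': array([ 0.16782671, -0.47030453,  0.23041077]), 'tool_rot': array([ 9.85345214e-01,  1.70568728e-01, -1.94651743e-04, -1.03911444e-03]), 'ft_force': array([-0.39541485, -0.60739607,  0.42124253]), 'ft_torque': array([ 0.03503747, -0.00869848,  0.00049091]), 'grip_width': 0.08509122997083335}
scene [[412.2176663498363, 0.0, 282.7931149769886], [0.0, 412.2176663498363, 216.1942903262828], [0.0, 0.0, 1.0]] [('R', [[-0.856995027772219, -0.5152068864709052, -0.011017554476814581], [-0.37723020386900274, 0.6417634400038245, -0.6677103117096579], [0.3510796144219204, -0.5680682628059884, -0.744339675907406]]), ('t', [0.4778753439888742, 0.1992101867898874, 0.8949297263873428])]
top [[400.47345051320315, 0.0, 279.62359756674147], [0.0, 400.47345051320315, 208.51682052038402], [0.0, 0.0, 1.0]] [('R', [[-0.027767684107681715, -0.9995959784198988, 0.006069237683718986], [-0.9987747269953283, 0.02749503937641815, -0.041146901767899195], [0.04096340360253195, -0.007204355380927023, -0.9991346740198949]]), ('t', [0.11167950697832307, 0.4536894116674198, 1.0607192202828526])]
wrist [[302.004547050611, 0.0, 277.0093037368055], [0.0, 302.004547050611, 207.46243473217402], [0.0, 0.0, 1.0]] [('T_tool_cam', [[-0.0006075652749840619, -0.9643677557997106, -0.26456466589147, 0.06612470136267748], [0.9999995871314663, -0.0007646887837878303, 0.000490905245149178, -0.0011405874030394059], [-0.0006757228221686685, -0.2645642584040642, 0.9643678222409612, -0.14284958912563087], [0.0, 0.0, 0.0, 1.0]])]
```

View pics/scene0.png

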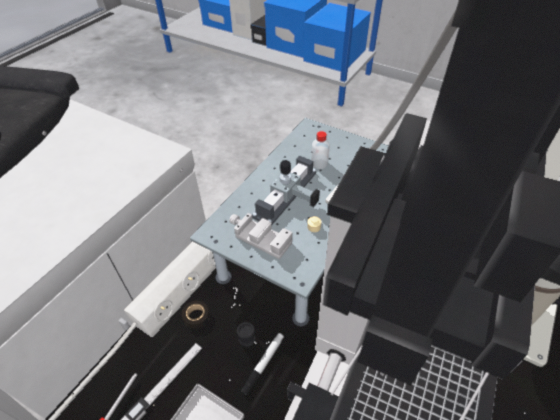

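View pics/top0.png

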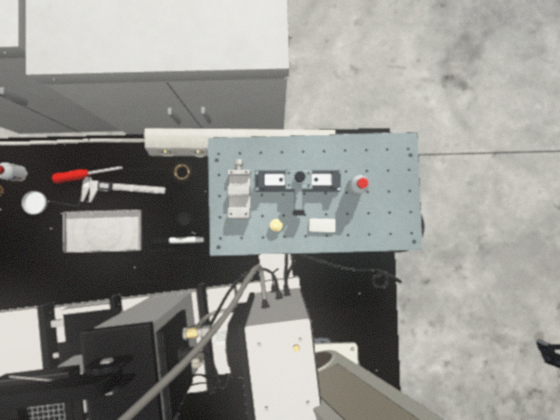

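View pics/wrist0.png

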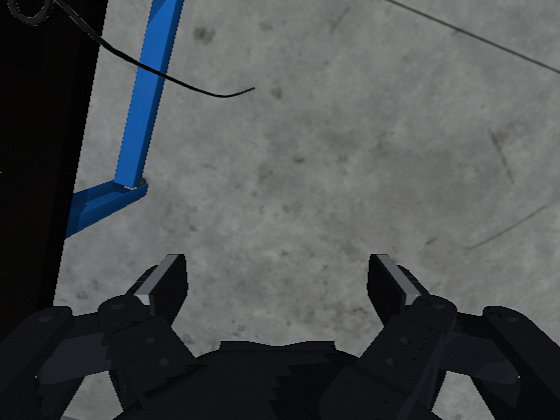

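The top view shows the rail from about (255,181) to (340,181), the knob at (300,176), the vise left (+y) at (238,193), and the bottle right at (361,184). I'll zoom in next.

Run:
```python
import cv2,numpy as np
t=cv2.imread("pics/top0.png")[130:260,205:425]; s=cv2.imread("pics/scene0.png")[120:260,200:360]
cv2.imwrite("pics/topz.png",cv2.resize(t,None,fx=3.6,fy=3.6,interpolation=cv2.INTER_CUBIC))
cv2.imwrite("pics/scz.png",cv2.resize(s,None,fx=4,fy=4,interpolation=cv2.INTER_CUBIC))
```

```text
(no output)
```

View pics/topz.png

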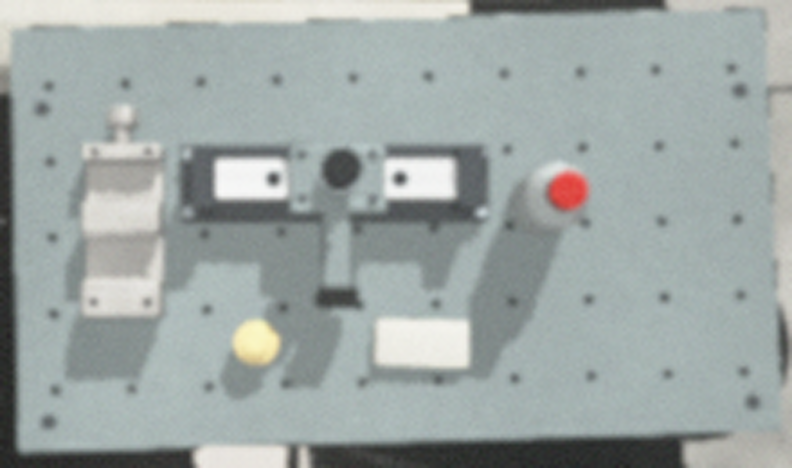

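View pics/scz.png

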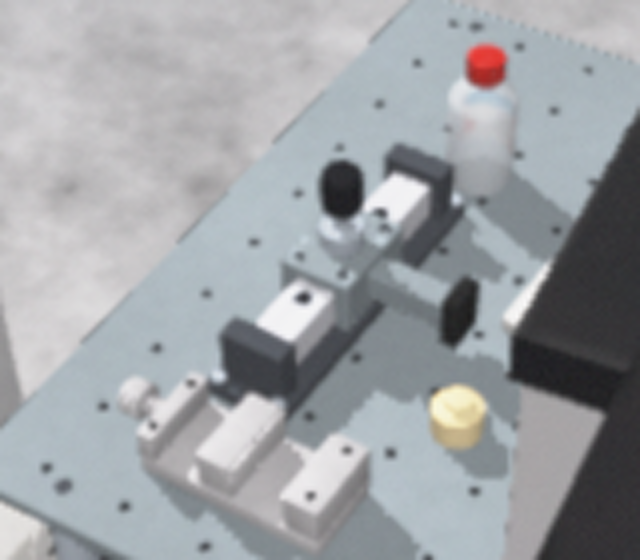

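```bash
cat > h.py <<'E'
import numpy as np
from workcell import bot, eyes
def ray(c,u,v):
    d=np.linalg.inv(c["K"])@np.array([u,v,1.]); return -c["R"].T@c["t"], c["R"].T@d
def plane(c,u,v,z):
    o,d=ray(c,u,v); return o+d*(z-o[2])/d[2]
def tri(r1,r2):
    (o1,d1),(o2,d2)=r1,r2; d1=d1/np.linalg.norm(d1);d2=d2/np.linalg.norm(d2)
    A=np.c_[d1,-d2]; s=np.linalg.lstsq(A,o2-o1,rcond=None)[0]; a=o1+d1*s[0];b=o2+d2*s[1]; return (a+b)/2,np.linalg.norm(a-b)
E
python3 - <<'E'
from h import *
import cv2
t=eyes.camera("top"); s=eyes.camera("scene")
Z=lambda x,y:((x+.5)/3.6-.5+205,(y+.5)/3.6-.5+130)
S=lambda x,y:((x+.5)/4-.5+200,(y+.5)/4-.5+120)
a=plane(t,*Z(273,179),.170); b=plane(t,*Z(400,179),.170); print("tophol",a,b,(a+b)/2,np.linalg.norm(a-b))
a2=plane(s,*S(303,298),.170); b2=plane(s,*S(379,213),.170); print("schol",a2,b2,(a2+b2)/2,np.linalg.norm(a2-b2))
print("angle",[np.degrees(np.arctan2(-(p-q)[0],(p-q)[1])) for p,q in((a,b),(a2,b2))])
# footplate corners, top
for n,p in dict(c1=(181,146),c2=(181,219),c3=(487,219),c4=(487,146)).items(): print(n,plane(t,*Z(*p),.145))
print("knob",plane(t,*Z(341,168),.231), tri(ray(t,*Z(341,168)),ray(s,*S(342,178))))
print("knobmid scene z.218",plane(s,*S(342,190),.218))
g=cv2.cvtColor(t["color"],cv2.COLOR_RGB2GRAY)[165:190,288:312]
print(g.min()); m=(g<75).astype(np.uint8); n,l,st,ce=cv2.connectedComponentsWithStats(m); print(st,ce+[288,165])
for n,p,z in(("bottle",(567,190),.225),("vise",(122,230),.173),("weight",(255,342),.161)): print(n,plane(t,*Z(*p),z))
E
```

```text
tophol [0.5163269  0.09648192 0.17      ] [0.51415216 0.01618722 0.17      ] [0.51523953 0.05633457 0.17      ] 0.08032414104471779
schol [0.51680584 0.09553162 0.17      ] [0.51535547 0.01536839 0.17      ] [0.51608066 0.05545    0.17      ] 0.08017635603079232
angle [np.float64(-1.551448189383734), np.float64(-1.0365203458350982)]
c1 [0.54231778 0.15536731 0.145     ]
c2 [0.49476282 0.15656757 0.145     ]
c3 [ 0.48935121 -0.04199357  0.145     ]
c4 [ 0.53695644 -0.04361146  0.145     ]
knob [0.51479541 0.05688775 0.231     ] (array([0.51510258, 0.05658658, 0.22718678]), np.float64(0.0003395009821458554))
knobmid scene z.218 [0.51544736 0.05580027 0.218     ]
67
[[  0   0  24  25 556]
 [  8   8   8   8  44]] [[299.53956835 177.02877698]
 [299.         176.63636364]]
bottle [ 0.4987616  -0.07739555  0.225     ]
vise [0.48637995 0.19231531 0.173     ]
weight [0.41373938 0.1107083  0.161     ]
```

```bash
cat >> h.py <<'E'
from scipy.spatial.transform import Rotation as Ro
def goto(p,yawdeg):
    o=bot.get_obs(); R=Ro.from_quat(o["tool_rot"]); p=np.array(p)
    Rt=Ro.from_euler('z',yawdeg,degrees=True)*Ro.from_euler('x',np.pi)
    print("t",o["clock"],"pos",o["eef_pos"].round(4),"travel",R.inv().apply(p-o["eef_pos"]).round(4),"dr",(R.inv()*Rt).as_rotvec().round(4),"F",o["ft_force"].round(1),"w",round(o["grip_width"],4),"j",o["joint_pos"].round(2))
E
python3 -c "
from h import *
goto([.515,.056,.33],88.7)"
```

```text
t 0.25 pos [ 0.168  -0.4706  0.2309] travel [ 0.5038 -0.3794 -0.0987] dr [-9.0000e-04 -6.0000e-04 -1.2053e+00] F [ 0.7 -0.8 -1. ] w 0.0849 j [-1.23  0.24  0.    1.34  0.    1.57]
```

```bash
python3 -m crank '{"dr":[[0,0,0],[0,0,0],[0,0,-0.13],[0,0,-0.26],[0,0,-0.39],[0,0,-0.52],[0,0,-0.65],[0,0,-0.78],[0,0,-0.91],[0,0,-1.0]],"travel":[[0,0,-0.05],[0,0,-0.1],[0.04,-0.03,-0.1],[0.08,-0.06,-0.1],[0.12,-0.09,-0.1],[0.16,-0.12,-0.1],[0.2,-0.15,-0.1],[0.24,-0.18,-0.1],[0.28,-0.21,-0.1],[0.32,-0.24,-0.1]],"hand":[0.085,0.085,0.085,0.085,0.085,0.085,0.085,0.085,0.085,0.085]}'; python3 -c "
from h import *
goto([.515,.056,.33],88.7)"
```

```text
clock: 1.5
eef_pos: [0.3894, -0.1358, 0.3314]
tool_rot: [0.782, 0.623, 0.0, 0.0]
ft_force: [1.2, 0.1, -1.1]
grip_width: 0.085
t 1.5 pos [ 0.3894 -0.1358  0.3314] travel [0.215  0.0796 0.0014] dr [ 5.000e-04  2.000e-04 -2.022e-01] F [ 1.2  0.1 -1.1] w 0.085 j [-0.34  0.04  0.03  1.56 -0.    1.46]
```

```bash
python3 -m crank '{"dr":[[0,0,-0.05],[0,0,-0.1],[0,0,-0.15],[0,0,-0.2],[0,0,-0.2],[0,0,-0.2]],"travel":[[0.043,0.016,0],[0.086,0.032,0],[0.129,0.048,0],[0.172,0.064,0],[0.207,0.076,0],[0.207,0.076,0]],"hand":[0.06,0.06,0.06,0.06,0.06,0.06]}'
python3 - <<'E'
from h import *
import cv2
goto([.515,.056,.28],88.7)
o=bot.get_obs(); c=eyes.camera("wrist"); np.savez("w1.npz",p=o["eef_pos"],q=o["tool_rot"])
cv2.imwrite("pics/w1.png",c["color"][:,:,::-1])
E
```

```text
clock: 2.25
eef_pos: [0.5104, 0.0491, 0.3303]
tool_rot: [0.716, 0.698, -0.0, -0.001]
ft_force: [0.3, -0.2, 0.3]
grip_width: 0.0599
t 2.25 pos [0.5104 0.0491 0.3303] travel [0.007  0.0045 0.0503] dr [-0.0014 -0.0001 -0.0016] F [ 0.3 -0.2  0.3] w 0.0599 j [0.1  0.25 0.27 1.59 0.   1.69]
```

View pics/w1.png

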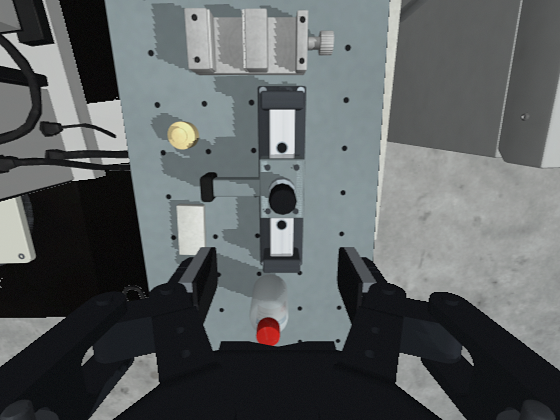

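The wrist view shows the knob at about (283,197), the tube holes at (282,148) and (282,224), the vise at the top and the bottle below.

```bash
cat >> h.py <<'E'
def wcam(c,p,q):
    T=np.eye(4);T[:3,:3]=Ro.from_quat(q).as_matrix();T[:3,3]=p
    W=np.linalg.inv(T@c["T_tool_cam"]); return dict(K=c["K"],R=W[:3,:3],t=W[:3,3])
E
python3 - <<'E'
from h import *
import cv2
z=np.load("w1.npz"); c=eyes.camera("wrist"); w=wcam(c,z["p"],z["q"])
im=cv2.imread("pics/w1.png"); g=im[170:225,255:310].max(2)
m=(g<45).astype(np.uint8); n,l,st,ce=cv2.connectedComponentsWithStats(m)
for i in range(1,n):
    if st[i,4]>50: print(st[i]+[255,170,0,0,0],ce[i]+[255,170])
a=plane(w,282,148,.17);b=plane(w,282,224,.17);print(a,b,(a+b)/2,np.linalg.norm(a-b),np.degrees(np.arctan2(-(a-b)[0],(a-b)[1])))
print(plane(w,283,197,.22))
cv2.imwrite("pics/w1z.png",cv2.resize(im[130:250,220:340],None,fx=5,fy=5))
E
```

```text
[269 184  27  30 644] [282.0636646  198.74534161]
[0.51510207 0.09425623 0.17      ] [0.51347769 0.01523556 0.17      ] [0.51428988 0.0547459  0.17      ] 0.07903736032331635 -1.1776312930264485
[0.51441672 0.0564696  0.22      ]
```

View pics/w1z.png

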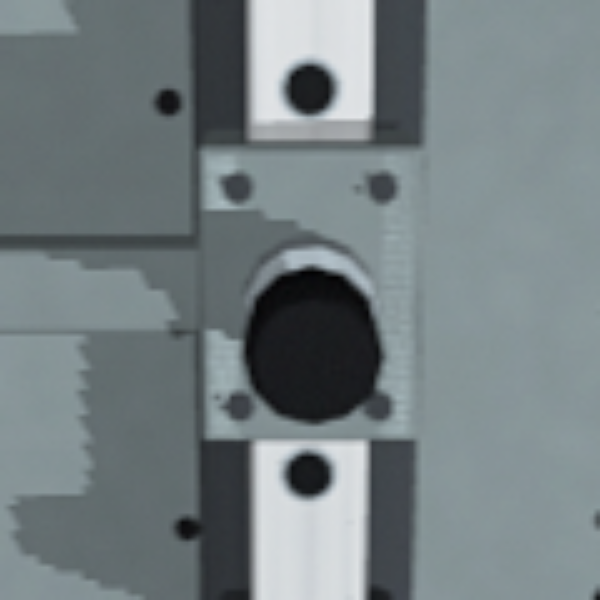

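```bash
python3 -c "
from h import *
goto([.5148,.0558,.202],88.7)"
```

```text
t 2.35 pos [0.5093 0.0472 0.3309] travel [0.0089 0.0054 0.1289] dr [-0.0012  0.0005 -0.0046] F [0.6 0.2 1.1] w 0.0601 j [ 0.09  0.25  0.27  1.59 -0.    1.69]
```

```bash
python3 -m crank '{"dr":[[0,0,0],[0,0,0],[0,0,0],[0,0,0]],"travel":[[0.008,0.005,0.03],[0.008,0.005,0.06],[0.008,0.005,0.06],[0.008,0.005,0.06]],"hand":[0.06,0.06,0.06,0.06]}'
python3 - <<'E'
from h import *
import cv2
goto([.5148,.0558,.202],88.7)
o=bot.get_obs(); c=eyes.camera("wrist"); np.savez("w2.npz",p=o["eef_pos"],q=o["tool_rot"])
cv2.imwrite("pics/w2.png",c["color"][:,:,::-1])
goto([.5148,.0558,.202],88.7)
E
```

```text
clock: 2.85
eef_pos: [0.515, 0.0543, 0.2727]
tool_rot: [0.717, 0.697, 0.001, 0.001]
ft_force: [0.2, -0.4, -0.1]
grip_width: 0.06
t 2.85 pos [0.515  0.0543 0.2727] travel [ 0.0015 -0.0003  0.0707] dr [ 0.0016 -0.0001 -0.0066] F [ 0.2 -0.4 -0.1] w 0.06 j [ 0.11  0.26  0.14  1.45 -0.    1.71]
t 2.9 pos [0.5154 0.0544 0.2731] travel [ 0.0013 -0.0008  0.0711] dr [ 0.0028 -0.0003 -0.0063] F [-0.7 -0.8  0.9] w 0.06 j [ 0.11  0.26  0.14  1.45 -0.    1.71]
```

View pics/w2.png

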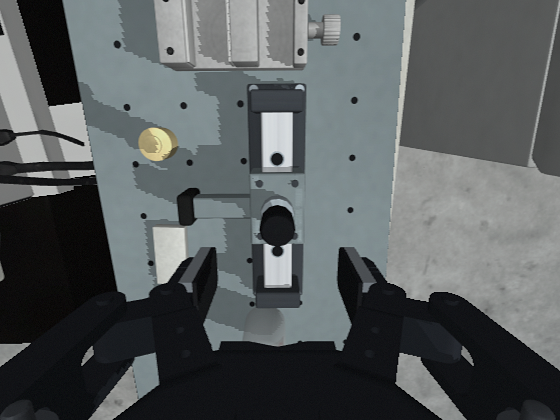

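The knob (column 277) is centred between the pads (216 to 338). Next I descend.

```bash
python3 -m crank '{"dr":[[0,0,-0.005],[0,0,-0.005],[0,0,-0.005],[0,0,-0.005],[0,0,-0.005]],"travel":[[0.001,0,0.025],[0.001,0,0.045],[0.001,0,0.06],[0.001,0,0.071],[0.001,0,0.071]],"hand":[0.06,0.06,0.06,0.06,0.06]}'
python3 - <<'E'
from h import *
import cv2
goto([.5148,.0558,.202],88.7)
o=bot.get_obs(); c=eyes.camera("wrist"); np.savez("w3.npz",p=o["eef_pos"],q=o["tool_rot"])
s=eyes.camera("scene")
cv2.imwrite("pics/w3.png",c["color"][:,:,::-1])
cv2.imwrite("pics/s3.png",cv2.resize(s["color"][100:260,180:380,::-1],None,fx=3.7,fy=3.7))
goto([.5148,.0558,.202],88.7)
E
```

```text
clock: 3.52
eef_pos: [0.5146, 0.0559, 0.2]
tool_rot: [0.715, 0.699, -0.0, -0.0]
ft_force: [-0.7, -0.3, 0.5]
grip_width: 0.06
t 3.525 pos [0.5146 0.0559 0.2   ] travel [-0.0001  0.0002 -0.002 ] dr [-0.0009  0.0001 -0.0003] F [-0.7 -0.3  0.5] w 0.06 j [ 0.11  0.29 -0.01  1.27  0.    1.7 ]
t 3.625 pos [0.5153 0.056  0.2009] travel [-0.0002 -0.0005 -0.0011] dr [ 0.001  -0.0001 -0.0003] F [0.5 1.3 0.3] w 0.0602 j [ 0.11  0.29 -0.01  1.27  0.    1.7 ]
```

View pics/w3.png

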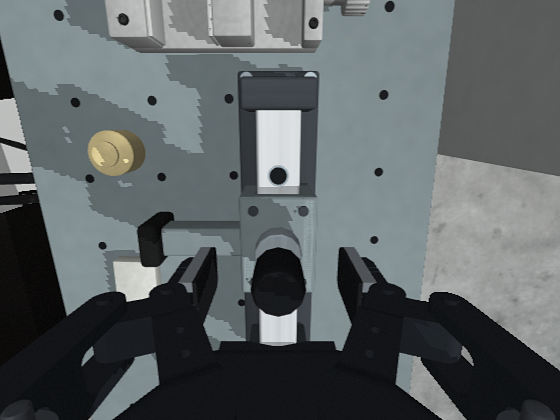

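View pics/s3.png

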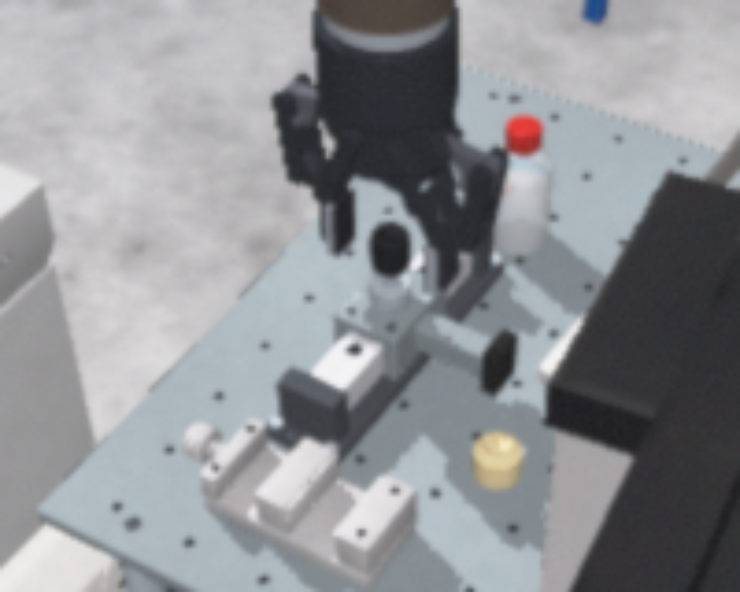

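The knob is between the pads (column about 277). I'll close the fingers.

```bash
python3 -m crank '{"dr":[[0,0,0],[0,0,0],[0,0,0],[0,0,0],[0,0,0],[0,0,0]],"travel":[[0,0,0],[0,0,0],[0,0,0],[0,0,0],[0,0,0],[0,0,0]],"hand":[0.03,0.02,0.01,0,0,0]}'
python3 - <<'E'
from h import *
import cv2
c=eyes.camera("wrist")
cv2.imwrite("pics/w4.png",c["color"][:,:,::-1])
goto([.5148,.0558,.202],88.7)
E
```

```text
clock: 4.38
eef_pos: [0.515, 0.056, 0.201]
tool_rot: [0.715, 0.699, 0.0, 0.0]
ft_force: [-1.2, 0.3, 5.6]
grip_width: 0.0224
t 4.425 pos [0.515  0.0561 0.201 ] travel [-0.0003 -0.0002 -0.001 ] dr [ 0.0011 -0.0002 -0.0003] F [-2.3  0.5  5.3] w 0.0225 j [ 0.11  0.29 -0.01  1.27  0.    1.7 ]
```

View pics/w4.png

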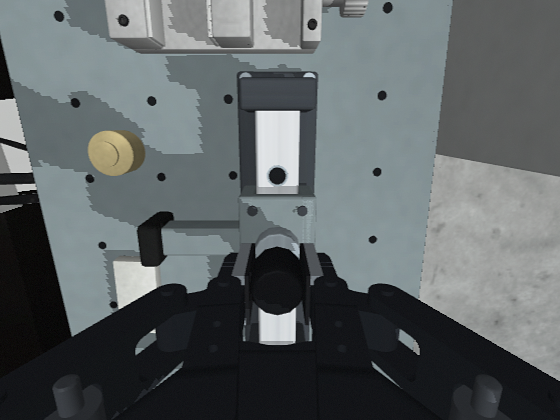

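Width is 22.4 mm and the knob is gripped. Next I pull it up 13 mm.

```bash
python3 -m crank '{"dr":[[0,0,0],[0,0,0],[0,0,0],[0,0,0],[0,0,0]],"travel":[[0,0,-0.004],[0,0,-0.008],[0,0,-0.0125],[0,0,-0.0125],[0,0,-0.0125]],"hand":[0,0,0,0,0]}'
python3 - <<'E'
from h import *
import cv2
c=eyes.camera("wrist");s=eyes.camera("scene")
cv2.imwrite("pics/w5.png",c["color"][:,:,::-1])
cv2.imwrite("pics/s5.png",cv2.resize(s["color"][100:260,180:380,::-1],None,fx=3.7,fy=3.7))
goto([.5158,.0958,.2135],88.7)
E
```

```text
clock: 5.05
eef_pos: [0.5148, 0.056, 0.2124]
tool_rot: [0.715, 0.699, -0.0, -0.0]
ft_force: [2.0, 0.6, -6.2]
grip_width: 0.0223
t 5.15 pos [0.5148 0.056  0.2125] travel [ 0.0398  0.0001 -0.001 ] dr [-0.0003 -0.     -0.0003] F [ 2.9  1.  -6.3] w 0.0224 j [0.11 0.28 0.01 1.3  0.   1.7 ]
```

View pics/w5.png

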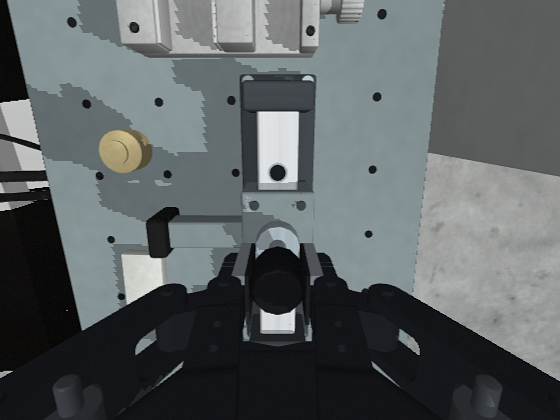

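View pics/s5.png

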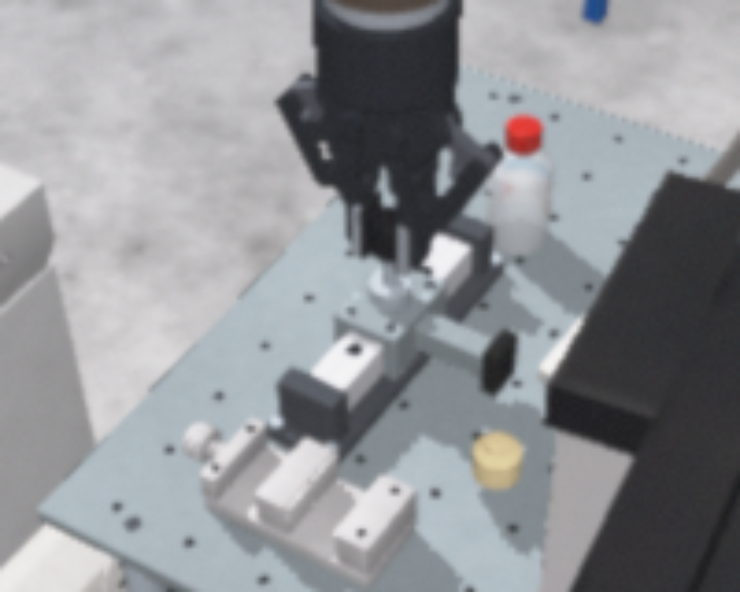

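The spring pull reads 6.2 N, which corresponds to about 11.5 mm of lift with no slip. Now I slide towards the vise.

```bash
python3 -m crank '{"dr":[[0,0,0],[0,0,0],[0,0,0],[0,0,0],[0,0,0],[0,0,0],[0,0,0],[0,0,0]],"travel":[[0,0,-0.001],[0.006,0,-0.001],[0.014,0,-0.001],[0.022,0,-0.001],[0.03,0,-0.001],[0.036,0,-0.001],[0.04,0,-0.001],[0.04,0,-0.001]],"hand":[0,0,0,0,0,0,0,0]}'
python3 - <<'E'
from h import *
import cv2
c=eyes.camera("wrist");s=eyes.camera("scene")
cv2.imwrite("pics/w6.png",c["color"][:,:,::-1])
cv2.imwrite("pics/s6.png",cv2.resize(s["color"][100:260,180:380,::-1],None,fx=3.7,fy=3.7))
goto([.5158,.0958,.2005],88.7)
E
```

```text
clock: 6.15
eef_pos: [0.5158, 0.0968, 0.2138]
tool_rot: [0.715, 0.699, 0.0, -0.0]
ft_force: [3.2, 0.1, -6.9]
grip_width: 0.0224
t 6.25 pos [0.5158 0.0968 0.2138] travel [-0.001   0.      0.0133] dr [-0.     -0.0017  0.0002] F [ 3.4  0.9 -7.5] w 0.0227 j [0.18 0.3  0.04 1.31 0.   1.78]
```

View pics/w6.png

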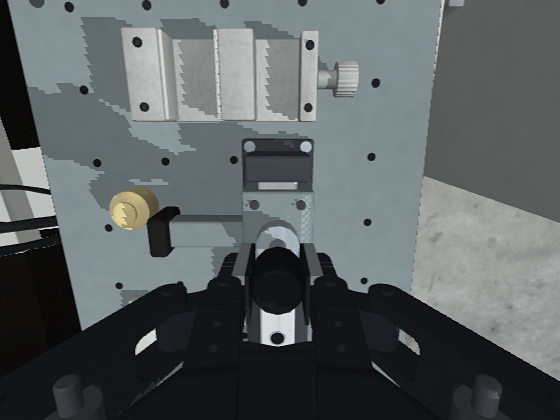

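View pics/s6.png

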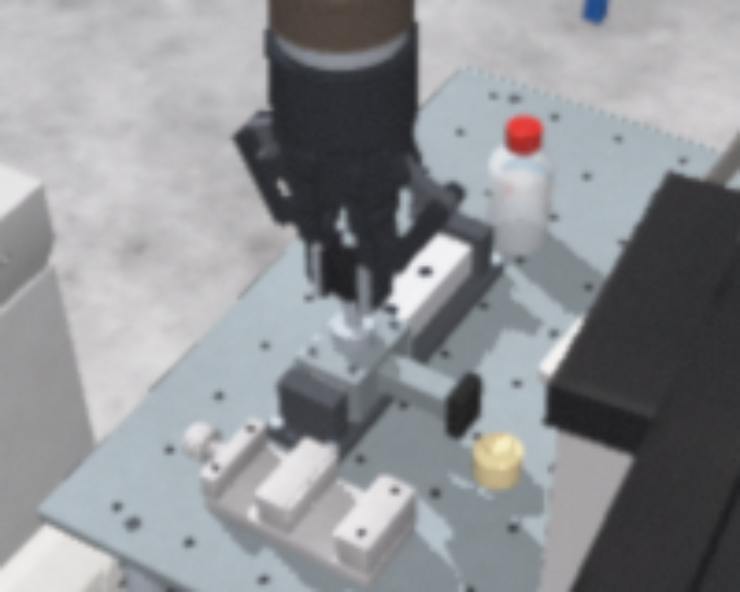

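The sleeve moved about 40 mm; the middle hole is now visible behind it at (277,338). I'll lower to home and watch the force.

```bash
python3 -m crank '{"dr":[[0,0,0],[0,0,0],[0,0,0],[0,0,0],[0,0,0]],"travel":[[-0.0005,0,0.002],[-0.0005,0,0.005],[-0.0005,0,0.008],[-0.0005,0,0.008],[-0.0005,0,0.008]],"hand":[0,0,0,0,0]}'; python3 -c "
from h import *
goto([.5158,.0958,.2005],88.7)"
```

```text
clock: 6.88
eef_pos: [0.5158, 0.0956, 0.2059]
tool_rot: [0.715, 0.699, 0.0, -0.0]
ft_force: [1.9, 1.9, -4.9]
grip_width: 0.0224
t 6.875 pos [0.5158 0.0956 0.2059] travel [0.0002 0.     0.0054] dr [ 0.0001 -0.0002 -0.0003] F [ 1.9  1.9 -4.9] w 0.0224 j [0.18 0.3  0.02 1.29 0.   1.78]
```

```bash
python3 -m crank '{"dr":[[0,0,0],[0,0,0],[0,0,0],[0,0,0],[0,0,0]],"travel":[[0,0,0.002],[0,0,0.004],[0,0,0.0055],[0,0,0.0055],[0,0,0.0055]],"hand":[0,0,0,0,0]}'
python3 - <<'E'
from h import *
import cv2
c=eyes.camera("wrist");s=eyes.camera("scene");t=eyes.camera("top")
cv2.imwrite("pics/w7.png",c["color"][:,:,::-1])
cv2.imwrite("pics/s7.png",cv2.resize(s["color"][100:260,180:380,::-1],None,fx=3.7,fy=3.7))
goto([.5158,.0958,.2005],88.7)
E
```

```text
clock: 7.5
eef_pos: [0.5159, 0.0956, 0.2011]
tool_rot: [0.715, 0.699, 0.0, 0.0]
ft_force: [-0.1, 1.4, 2.2]
grip_width: 0.0225
t 7.65 pos [0.5159 0.0955 0.201 ] travel [ 0.0003 -0.0001  0.0005] dr [ 0.0009 -0.0002 -0.0003] F [-0.5  2.   4.9] w 0.0225 j [0.18 0.3  0.01 1.28 0.   1.78]
```

View pics/w7.png

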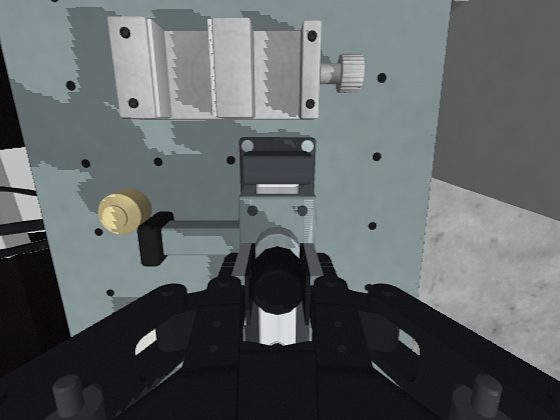

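View pics/s7.png

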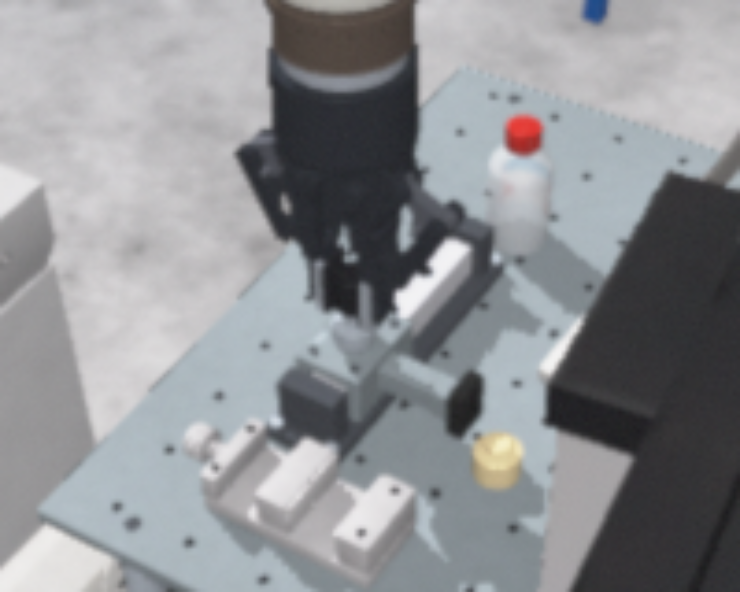

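```bash
python3 -m crank '{"dr":[[0,0,0],[0,0,0],[0,0,0]],"travel":[[0,0,0.0007],[0,0,0.0007],[0,0,0.0007]],"hand":[0,0,0]}'
python3 - <<'E'
from h import *
goto([.5158,.0958,.2005],88.7)
from h import *
import cv2
# compare loose things, top before/after
t=eyes.camera("top"); a=cv2.imread("pics/top0.png"); b=t["color"][:,:,::-1]
cv2.imwrite("pics/top8.png",cv2.resize(np.hstack([a[130:260,205:425],b[130:260,205:425]]),None,fx=1.8,fy=1.8))
E
```

```text
clock: 8.02
eef_pos: [0.5159, 0.0956, 0.201]
tool_rot: [0.715, 0.699, 0.001, 0.0]
ft_force: [-2.4, 1.4, 9.3]
grip_width: 0.0218
t 8.025 pos [0.5159 0.0956 0.201 ] travel [ 0.0002 -0.0002  0.0005] dr [ 0.0016 -0.0004 -0.0003] F [-2.4  1.4  9.3] w 0.0218 j [0.18 0.3  0.01 1.28 0.   1.78]
```

View pics/top8.png

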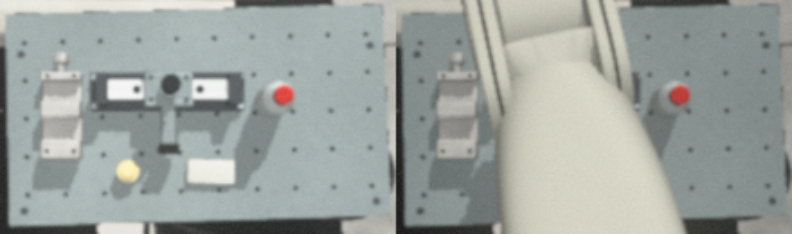

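The force rises to 9.3 N with no further descent, so the pin is solidly home. The vise and bottle are unmoved in the top view. I'm handing in the job.

```bash
python3 -c "
from workcell import job,bot
print(job.job_done()); o=bot.get_obs(); print(o['clock'],o['eef_pos'],o['ft_force'],o['grip_width'])"
```

```text
the job is handed in; nothing more can be done
None
the job is handed in; nothing more can be done
```

The stop is one hole closer to the vise, with the pin home and the fingers still gripping the knob. The job was handed in at about 8 s of the 29 s allowed; hand-in gives no verdict, so the results below are my own measurements.

- **Pull:** I gripped the knob and raised it about 11.5 mm. The force reading of about 6.2 N matched the spring at that lift, so the grip did not slip.
- **Slide:** I moved the stop along the rail's +y, the side where the vise stands. The gripper's measured shift was 39.6 mm.
- **Pin home:** The tool came down to 0.201 m, the same height as when I first gripped the knob. The vertical force went from −4.9 N (spring pull) to +4.9 N. With a further 0.7 mm commanded it rose to +9.3 N without the tool sinking any more, so the pin is resting on its stop.
- **Grip:** The fingers are still closed on the knob at 21.8 mm opening. That is about 2 mm less than the knob's stated 24 mm, which I put down to gripper calibration.
- **Loose things:** The vise, bottle and brass weight look unmoved in the last pictures. The arm hid the coupon from the top camera at the end. I did not check the lens again, but the arm stayed well clear of it.

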